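# Snug the headplate press crosswise

## Task

Close the gluing press on the guitar headstock: tighten its four knobs clockwise, going from corner to opposite corner, a little at a time: first bring all four part of the way down, and only then go round crosswise again and bring each one to hand-tight, about 0.25 N m. The caul should stay near level on its way down and end level and evenly pressed at all four knobs, nothing over-tightened; let go of everything and leave the other things on the bench alone.

Things in the scene. Friction and masses are not known exactly. Their poses are not given: they have to be found in the camera images.
- press: Headplate gluing press, fixed. Base board 260 (x) x 250 (y) x 18 mm; origin at the centre of its underside, on the bench top. Four 10 mm studs at (+-62, +-62) mm in its x, y, their tops 110 mm up. A guitar neck lies along its y axis: headstock on the board under the caul, neck running out for 430 mm on the +y side, lower than the caul. Headstocks differ in thickness by up to 2.5 mm.
- caul: Square aluminium pressure plate, 164 x 164 x 16 mm with its cork facing underneath, 0.9 kg, loose on the four studs and held up level by light springs round them; origin at the centre of its underside, z up. It starts with its underside 42 mm above the bench, 1.2 to 3.7 mm clear of the cork sheet on the headstock (differs from piece to piece). The knobs push it down.
- knob1: Round black knob, far (+x) left (+y) corner in the press frame, diagonal to knob 3. Origin on its axis, under its steel washer; z up. Washer 38 mm across, 5 mm high; above it the grip, 42 mm across, 14 to 37 mm above the origin; hold it from above at any yaw, TCP 26 mm above the origin. The stud end stands up to 17 mm out of its top. It starts 0.1 to 0.5 mm above the caul.
- knob2: Round black knob, near (-x) left (+y) corner in the press frame, diagonal to knob 4. Same shape as knob 1. All knobs: clockwise seen from above screws down; quick thread, 18 mm per full turn (2.9 mm per rad), so the hand must sink along with it; it stays where it is left. 0.5 rad from the start is part of the way down in every press; hand-tight comes 0.8 to 2.3 rad from the start.
- knob3: Round black knob, near (-x) right (-y) corner in the press frame, diagonal to knob 1. Same shape as knob 1. All knobs: turning takes 0.06 to 0.08 N m when free, about 0.1 N m against the springs; once the caul meets the cork the torque climbs by roughly 0.3 N m per rad. Rubber-faced fingers that hold the grip lightly slip round it at about 0.03 N m per newton of grip force.
- knob4: Round black knob, far (+x) right (-y) corner in the press frame, diagonal to knob 2. Same shape as knob 1. All knobs: hand-tight is 0.25 N m (the fingers slip at a grip of 8 N), when the knob presses the caul with about 18 N. Tightening a knob adds up to 6 N to the one diagonal to it and takes up to 5 N off its neighbours.
- spreader: Bystander: wooden glue spreader, a 14 x 110 x 11 mm stick lying on the near margin of the base board; origin at the centre of its underside.
- offcut: Bystander: dark wooden offcut, 26 x 85 x 20 mm, lying on the far margin of the base board; origin at the centre of its underside.
- screwdriver: Bystander: yellow-handled screwdriver, 200 mm, lying on the bench at the right; origin at the centre of its underside.
- tuner: Bystander: white electronic tuner, 75 x 110 x 22 mm, on the bench at the right; origin at the centre of its underside.
- tape: Bystander: roll of masking tape, 90 mm across, 25 mm high, on the bench at the right; origin at the centre of its underside.

How it is judged:
On the way, in this order (a step that is already met when the one before it is completed fails the run):
1. two diagonally opposite knobs are drawn down while the other two still lag behind them (by at least 0.25 mm) (((distance of each of knob1, knob3 from where it was at the start of the episode above 0.00075 m and distance of each of knob2, knob4 from where it was at the start of the episode below 0.0005 m) or (distance of each of knob2, knob4 from where it was at the start of the episode above 0.00075 m and distance of each of knob1, knob3 from where it was at the start of the episode below 0.0005 m) or (distance of each of knob1, knob3 from where it was at the start of the episode above 0.00115 m and distance of each of knob2, knob4 from where it was at the start of the episode below 0.0009 m) or (distance of each of knob2, knob4 from where it was at the start of the episode above 0.00115 m and distance of each of knob1, knob3 from where it was at the start of the episode below 0.0009 m) or (distance of each of knob1, knob3 from where it was at the start of the episode above 0.00155 m and distance of each of knob2, knob4 from where it was at the start of the episode below 0.0013 m) or (distance of each of knob2, knob4 from where it was at the start of the episode above 0.00155 m and distance of each of knob1, knob3 from where it was at the start of the episode below 0.0013 m) or (distance of each of knob1, knob3 from where it was at the start of the episode above 0.00195 m and distance of each of knob2, knob4 from where it was at the start of the episode below 0.0017 m) or (distance of each of knob2, knob4 from where it was at the start of the episode above 0.00195 m and distance of each of knob1, knob3 from where it was at the start of the episode below 0.0017 m))), for 0.1 s.
2. all four knobs are at least 0.9 mm down and none of them is tight yet (each presses the caul with less than 9 N) (distance of each of knob1, knob2, knob3, knob4 from where it was at the start of the episode above 0.0009 m and contact force between each of knob1, knob2, knob3, knob4 and caul below 9 N), for 0.1 s.
At the end, for the whole second after the job is handed in: Each of the four knobs presses the caul with 10 to 26 N, the caul is level within 0.008 rad (about half a degree) and at rest, the robot has let go (contact force between knob1 and caul between 10 and 26 N and contact force between knob2 and caul between 10 and 26 N and contact force between knob3 and caul between 10 and 26 N and contact force between knob4 and caul between 10 and 26 N and angle between caul's own z axis and vertical below 0.008 rad and linear speed of caul below 0.01 m/s); the robot touches nothing.
It fails at once if a knob is over-tightened (presses the caul with more than 34 N) (contact force between any of knob1, knob2, knob3, knob4 and caul above 34 N).
It fails at once if the caul tips by more than 0.028 rad (about 1.6 degrees) (angle between caul's own z axis and vertical above 0.028 rad).
It fails at once if a bystander is knocked more than 25 mm out of place (distance of any of spreader, offcut, screwdriver, tuner, tape from where it was at the start of the episode above 0.025 m).
It also fails if it takes over 72 s, if anything falls off the work surface, if the arm or the gripper's body presses on something with over 40 N, if the wrist force passes 120 N, or if a joint passes its speed limit or range.

## Robot

A 6-joint arm with a two-finger parallel gripper is mounted at the origin on the work surface. World frame = base frame: x ahead of the robot, y to its left, z up, the work surface at z = 0. Lengths are in m, angles in rad, forces in N, time in s.
With the tool pointing down it reaches from about 0.375 to 0.9 m from the base axis. Payload 3.1 kg.
Tool frame: the origin (TCP) lies between the finger pads, 19 mm behind the fingertips; this is the grasp point; z points along the fingers, y is the line along which they close (so a half turn about z gives the same grasp; the last joint's range is limited). The gripper opens to 85 mm and grips with 20 to 120 N. Pads are 22 mm wide; open, the fingers measure 114 mm over their backs; the gripper's body (76 mm by 85 mm) begins 54 mm behind the grasp point. The pads swing forward as they close: fully open they stand 13 mm farther back than shut.
Start: joints at [-1.337, 0.527, 1.433, -0, 1.181, -0.178], TCP at [0.251, -0.572, 0.25] pointing down, gripper open.
Joint ranges: [-3.08, 3.08], [-0.75, 2.2], [0.22, 2.44], [-1.43, 4.57], [0, 2.65], [-2.85, 2.85]. Speed limits (rad/s): [2.79, 2.79, 3.14, 3.14, 3.14, 3.14].

## Interface

Orientations are given as a unit quaternion [x, y, z, w].
In Python, from station import sense, eyes, workorder gives the robot as it stands.
- The arm moves only by the shell command python3 -m inch 'ROWS' [OPENING] [FORCE]. ROWS is JSON, a list of rows, each an object of numbers: "dx", "dy", "dz": the shift along the tool's x, y, z in cm; "wx", "wy", "wz": the turn, a rotation vector about the tool's x, y, z in degrees. In form: [{"dx": .., "dy": .., "dz": .., "wx": .., "wy": .., "wz": ..}, ...]. A call has 1 to 10 rows; each row shifts and turns the commanded pose from where the row before left it, along the tool's axes as they then stand; what a row does not reach is not made up. A row lasts 1/8 s, in which the tool goes at most 62.5 mm and 10.7 degrees, less where a joint would pass 70% of its speed; a pose out of reach is approached as far as the arm can. A call with a gripper value outside its range is refused whole. OPENING is the opening, from 0 (shut) to 1 (fully open), set as the call begins (- or left out, the last holds). The fingers move at their own pace and stop on an object; FORCE is the grip in N (left out, the last holds). Time passes only in rows, so rows that do not move let the fingers close. It gives the time, the measured TCP pose, the force, the opening and the grip force at its end, in the units of the state.
- sense(): the state, without advancing time (a new reading comes with each control period).
- eyes.snapshot(name): name is "scene" or "top"; returns the picture (384x512x3 uint8, red, green, blue); there is no depth.
- eyes.camera_params(name): a dict with "fx", "fy", "cx", "cy" (pixels), "rvec" (rotation vector, rad) and "tvec" (3), from world to camera coordinates, as OpenCV has them. Camera axes: x right, y down, z forward; pixel columns grow to the right and rows downward; lengths in m; the calibration is good to about 2 mm. A picture is of the moment at which its call begins. camera_params takes no time and is no camera call.
- workorder.sign_off(): hands the job in; it is judged then, once.
The state is a dict: "t": time; "q": joint angles; "qd": joint speeds; "tau": joint torques, N m; "tcp_pos": TCP position; "tool_rot": TCP orientation; "force": force on the tool from outside, world axes, zero at the start; "ft_torque": the same for the moment, N m; "finger_gap": opening from 0.0 (shut) to 1.0 (fully open); "gripper_force": force on a finger pad.
Only numpy, scipy, OpenCV 4.12 (cv2) and the standard library are available. Lean on these libraries where they do the work, as an engineer would, in place of code of your own. Each camera call takes 0.05 s, during which the arm holds its last target. There are 200 camera calls.

## Working session

There is one attempt and no reset: what is moved stays moved. The work goes in short steps, Python scripts to look and compute and a shell command to move; the robot and the scene stay as the last step left them, time stands still between calls to the robot, and variables do not carry over. Pictures are saved under pics/ and viewed, at most 10 in all, crops included, and the job is handed in when it is done.

```bash
mkdir -p pics; ls
python3 - <<'E'
from station import sense, eyes
import cv2
for n in("scene","top"):
    cv2.imwrite(f"pics/{n}0.png",cv2.cvtColor(eyes.snapshot(n),cv2.COLOR_RGB2BGR)); print(eyes.camera_params(n))
s=sense();print(s)
E
```

```text
pics
{'fx': 349.00488292211185, 'fy': 349.00488292211185, 'cx': 257.5394655255066, 'cy': 193.9931811028158, 'rvec': array([ 2.25895184,  0.73185365, -0.30302632]), 'tvec': array([-0.27064133, -0.30733374,  1.12707413])}
{'fx': 369.01535464751635, 'fy': 369.01535464751635, 'cx': 254.79883930576847, 'cy': 186.02846685386794, 'rvec': array([ 2.18311079, -2.12977164,  0.19310425]), 'tvec': array([-0.24710594,  0.51248491,  0.73983124])}
{'t': 0.1, 'q': array([-1.33650621e+00,  5.28343934e-01,  1.43376505e+00, -3.01104737e-05,
        1.18143586e+00, -1.78502143e-01]), 'qd': array([-0.00015262, -0.00285265, -0.00236427, -0.00194664, -0.00108766,
       -0.00244678]), 'tau': array([ 4.50674634e-05, -4.43302846e+01, -1.78587037e+01, -2.25271424e-04,
        3.88409055e-03, -1.81173561e-06]), 'tcp_pos': array([ 0.25060449, -0.57188931,  0.24915234]), 'tool_rot': array([ 9.78774184e-01,  2.04939365e-01, -4.11409081e-05, -9.75322601e-04]), 'force': array([ 0.13879951, -0.4023783 , -0.10843691]), 'ft_torque': array([ 0.01629102, -0.01593241, -0.02934553]), 'gripper_force': 0.0, 'finger_gap': 1.000445468934285}
```

View pics/top0.png

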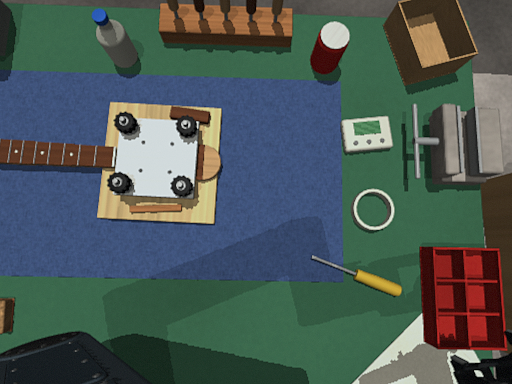

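View pics/scene0.png

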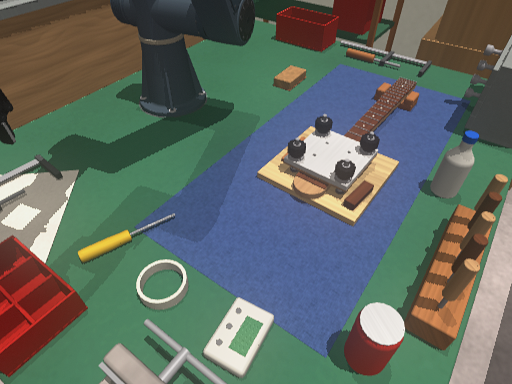

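Both views show the press with the neck to image left (+y). In the top view the knobs sit near: 1 (124,121), 2 (119,182), 3 (182,185), 4 (186,126). In the scene view they are at 1 (369,142), 2 (324,124), 3 (297,148), 4 (345,169). Next I'll triangulate them.

```bash
cat > loc.py <<'E'
import cv2, numpy as np
from station import eyes
seed={"top":[(124,121),(119,182),(182,185),(186,126)],"scene":[(369,142),(324,124),(297,148),(345,169)]}
def cent(n,img):
    out=[]; m=(img.max(2)<62).astype(np.uint8)
    for u,v in seed[n]:
        w=np.zeros_like(m); w[v-15:v+16,u-15:u+16]=m[v-15:v+16,u-15:u+16]
        k,l,st,c=cv2.connectedComponentsWithStats(w); i=1+np.argmax(st[1:,4])
        h=cv2.convexHull(np.argwhere(l==i)[:,::-1].astype(np.int32)); M=cv2.moments(h)
        out.append((M['m10']/M['m00'],M['m01']/M['m00'])); print(n,np.round(out[-1],1),st[i])
    return np.array(out)
def P(n):
    c=eyes.camera_params(n);R=cv2.Rodrigues(c['rvec'])[0]
    K=np.array([[c['fx'],0,c['cx']],[0,c['fy'],c['cy']],[0,0,1]])
    return K,R,c['tvec']
def plane(n,uv,z):
    K,R,t=P(n); C=-R.T@t; o=[]
    for u,v in uv:
        d=R.T@np.linalg.inv(K)@[u,v,1]; o.append(C+d*(z-C[2])/d[2])
    return np.array(o)
if __name__=="__main__":
    uv={n:cent(n,cv2.cvtColor(cv2.imread(f"pics/{n}0.png"),cv2.COLOR_BGR2RGB)) for n in seed}
    Ms=[(lambda K,R,t:K@np.c_[R,t])(*P(n)) for n in("top","scene")]
    X=cv2.triangulatePoints(*Ms,uv["top"].T,uv["scene"].T);X=(X[:3]/X[3]).T;print("tri",X.round(4))
    for n in seed: 
        p=plane(n,uv[n],.083);print(n,p.round(4))
    A=(plane("top",uv["top"],.083)+plane("scene",uv["scene"],.083))[:,:2]/2
    B=.062*np.array([[1,1],[-1,1],[-1,-1],[1,-1]])
    for q in (A,X[:,:2]):
        a=q-q.mean(0); th=np.arctan2((B[:,0]*a[:,1]-B[:,1]*a[:,0]).sum(),(B*a).sum())
        r=np.array([[np.cos(th),-np.sin(th)],[np.sin(th),np.cos(th)]])
        F=B@r.T+q.mean(0);print("yaw",th,"fit",F.round(4).tolist(),"res",(q-F).round(4).tolist())
E
python3 loc.py
```

```text
top [126.  123.1] [114 112  25  23 301]
top [119.4 183. ] [108 172  25  23 305]
top [181.7 186.1] [171 176  22  21 256]
top [186.  125.5] [171 115  28  23 295]
scene [368.9 142.3] [360 134  19  18 214]
scene [323.  124.3] [315 117  17  16 171]
scene [296.2 148.3] [288 140  18  18 197]
scene [352.4 172.3] [350 167   5  10  14]
tri [[ 0.6348  0.0322  0.0834]
 [ 0.5111  0.0359  0.0829]
 [ 0.508  -0.0875  0.0829]
 [ 0.6419 -0.0849  0.0744]]
top [[ 0.6347  0.0322  0.083 ]
 [ 0.5111  0.0359  0.083 ]
 [ 0.5081 -0.0874  0.083 ]
 [ 0.6338 -0.0896  0.083 ]]
scene [[ 0.6348  0.0329  0.083 ]
 [ 0.5111  0.0357  0.083 ]
 [ 0.5078 -0.0878  0.083 ]
 [ 0.6492 -0.089   0.083 ]]
yaw -0.002827667499009491 fit [[0.636, 0.0347], [0.512, 0.035], [0.5117, -0.089], [0.6357, -0.0893]] res [[-0.0012, -0.0022], [-0.0009, 0.0008], [-0.0037, 0.0014], [0.0058, -0.0]]
yaw 0.005891040014496222 fit [[0.6356, 0.0363], [0.5116, 0.0356], [0.5123, -0.0884], [0.6363, -0.0877]] res [[-0.0008, -0.0041], [-0.0005, 0.0003], [-0.0043, 0.0009], [0.0056, 0.0028]]
```

```bash
cat > plan.py <<'E'
import sys, numpy as np
from math import *
from station import sense
from scipy.spatial.transform import Rotation as Ro
K={1:(.6348,.0325),2:(.5111,.0359),3:(.508,-.0876),4:(.6317,-.091)}
s=sense(); p=np.array(s['tcp_pos']); R=Ro.from_quat(s['tool_rot'])
x,y,z,n=[float(a) for a in sys.argv[1:5]]; n=int(n)
T=Ro.from_matrix([[0,1,0],[1,0,0],[0,0,-1]])   # tool x=+y world, y=+x world
rv=(R.inv()*T).as_rotvec(); w=rv/n; d=(np.array([x,y,z])-p)/n
print("err pos mm",(n*d*1000).round(2),"rotvec deg",np.degrees(rv).round(2))
for i in range(n):
    sh=R.inv().apply(d)*100; wd=np.degrees(w)
    print('{"dx":%.2f,"dy":%.2f,"dz":%.2f,"wx":%.2f,"wy":%.2f,"wz":%.2f},'%(*sh,*wd),end='')
    R=R*Ro.from_rotvec(w)
print()
E
python3 plan.py .6348 .0325 .15 14
```

```text
err pos mm [384.2  604.39 -99.15] rotvec deg [ -0.09  -0.08 -66.35]
{"dx":4.25,"dy":-2.85,"dz":0.72,"wx":-0.01,"wy":-0.01,"wz":-4.74},{"dx":4.47,"dy":-2.49,"dz":0.71,"wx":-0.01,"wy":-0.01,"wz":-4.74},{"dx":4.66,"dy":-2.11,"dz":0.71,"wx":-0.01,"wy":-0.01,"wz":-4.74},{"dx":4.82,"dy":-1.72,"dz":0.71,"wx":-0.01,"wy":-0.01,"wz":-4.74},{"dx":4.94,"dy":-1.32,"dz":0.71,"wx":-0.01,"wy":-0.01,"wz":-4.74},{"dx":5.03,"dy":-0.91,"dz":0.71,"wx":-0.01,"wy":-0.01,"wz":-4.74},{"dx":5.09,"dy":-0.49,"dz":0.71,"wx":-0.01,"wy":-0.01,"wz":-4.74},{"dx":5.11,"dy":-0.06,"dz":0.71,"wx":-0.01,"wy":-0.01,"wz":-4.74},{"dx":5.10,"dy":0.36,"dz":0.71,"wx":-0.01,"wy":-0.01,"wz":-4.74},{"dx":5.06,"dy":0.78,"dz":0.71,"wx":-0.01,"wy":-0.01,"wz":-4.74},{"dx":4.97,"dy":1.19,"dz":0.71,"wx":-0.01,"wy":-0.01,"wz":-4.74},{"dx":4.86,"dy":1.60,"dz":0.71,"wx":-0.01,"wy":-0.01,"wz":-4.74},{"dx":4.71,"dy":2.00,"dz":0.71,"wx":-0.01,"wy":-0.01,"wz":-4.74},{"dx":4.53,"dy":2.38,"dz":0.71,"wx":-0.01,"wy":-0.01,"wz":-4.74},
```

```bash
python3 -m inch '[{"dx":4.25,"dy":-2.85,"dz":0.71,"wz":-4.74},{"dx":4.47,"dy":-2.49,"dz":0.71,"wz":-4.74},{"dx":4.66,"dy":-2.11,"dz":0.71,"wz":-4.74},{"dx":4.82,"dy":-1.72,"dz":0.71,"wz":-4.74},{"dx":4.94,"dy":-1.32,"dz":0.71,"wz":-4.74},{"dx":5.03,"dy":-0.91,"dz":0.71,"wz":-4.74},{"dx":5.09,"dy":-0.49,"dz":0.71,"wz":-4.74},{"dx":5.11,"dy":-0.06,"dz":0.71,"wz":-4.74},{"dx":5.1,"dy":0.36,"dz":0.71,"wz":-4.74},{"dx":5.06,"dy":0.78,"dz":0.71,"wz":-4.74}]' 1 20 
python3 -m inch '[{"dx":4.97,"dy":1.19,"dz":0.71,"wz":-4.74},{"dx":4.86,"dy":1.6,"dz":0.71,"wz":-4.74},{"dx":4.71,"dy":2.0,"dz":0.71,"wz":-4.74},{"dx":4.53,"dy":2.38,"dz":0.71,"wz":-4.74},{"dz":0}]'
python3 plan.py .6348 .0325 .0843 2; python3 -c "
from station import sense;print(sense()['ft_torque'],sense()['q'])"
```

```text
err pos mm [ 384.2   604.39 -164.85] rotvec deg [ -0.09  -0.08 -66.35]
{"dx":29.72,"dy":-19.96,"dz":8.29,"wx":-0.04,"wy":-0.04,"wz":-33.17},{"dx":35.80,"dy":-0.45,"dz":8.26,"wx":-0.04,"wy":-0.04,"wz":-33.17},
[ 0.01629102 -0.01593241 -0.02934553] [-1.33650621e+00  5.28343934e-01  1.43376505e+00 -3.01104737e-05
  1.18143586e+00 -1.78502143e-01]invalid input at $[0]: expected keys dx, dy, dz, wx, wy, wz
invalid input at $[0]: expected keys dx, dy, dz, wx, wy, wz
```

```bash
python3 -m inch '[{"dx":4.25,"dy":-2.85,"dz":0.71,"wx":0,"wy":0,"wz":-4.74},{"dx":4.47,"dy":-2.49,"dz":0.71,"wx":0,"wy":0,"wz":-4.74},{"dx":4.66,"dy":-2.11,"dz":0.71,"wx":0,"wy":0,"wz":-4.74},{"dx":4.82,"dy":-1.72,"dz":0.71,"wx":0,"wy":0,"wz":-4.74},{"dx":4.94,"dy":-1.32,"dz":0.71,"wx":0,"wy":0,"wz":-4.74},{"dx":5.03,"dy":-0.91,"dz":0.71,"wx":0,"wy":0,"wz":-4.74},{"dx":5.09,"dy":-0.49,"dz":0.71,"wx":0,"wy":0,"wz":-4.74},{"dx":5.11,"dy":-0.06,"dz":0.71,"wx":0,"wy":0,"wz":-4.74},{"dx":5.1,"dy":0.36,"dz":0.71,"wx":0,"wy":0,"wz":-4.74},{"dx":5.06,"dy":0.78,"dz":0.71,"wx":0,"wy":0,"wz":-4.74}]' 1 20 
python3 -m inch '[{"dx":4.97,"dy":1.19,"dz":0.71,"wx":0,"wy":0,"wz":-4.74},{"dx":4.86,"dy":1.6,"dz":0.71,"wx":0,"wy":0,"wz":-4.74},{"dx":4.71,"dy":2.0,"dz":0.71,"wx":0,"wy":0,"wz":-4.74},{"dx":4.53,"dy":2.38,"dz":0.71,"wx":0,"wy":0,"wz":-4.74},{"dx":0,"dy":0,"dz":0,"wx":0,"wy":0,"wz":0}]'
python3 plan.py .6348 .0325 .0843 2; python3 -c "
from station import sense;print(sense()['ft_torque'],sense()['q'])"
```

```text
t: 1.35
tcp_pos: [0.5259, -0.1394, 0.1785]
tool_rot: [0.813, 0.582, -0.0, -0.0]
force: [1.0, -0.7, 0.6]
finger_gap: 1.004
gripper_force: 0.0
t: 1.98
tcp_pos: [0.636, 0.0352, 0.1495]
tool_rot: [0.705, 0.709, 0.0, -0.0]
force: [0.1, -0.1, 0.7]
finger_gap: 0.999
gripper_force: 0.0
err pos mm [ -1.19  -2.68 -65.21] rotvec deg [-0.01 -0.04  0.29]
{"dx":-0.14,"dy":-0.06,"dz":3.26,"wx":-0.00,"wy":-0.02,"wz":0.14},{"dx":-0.13,"dy":-0.06,"dz":3.26,"wx":-0.00,"wy":-0.02,"wz":0.14},
[-0.0388743   0.00939182 -0.04310992] [-1.20187293e-01  6.63287967e-01  1.48720889e+00  7.60737781e-04
  9.91301577e-01 -1.25656330e-01]
```

```bash
python3 -m inch '[{"dx":-0.12,"dy":-0.05,"dz":3.2,"wx":0,"wy":0,"wz":0.3},{"dx":-0.1,"dy":-0.05,"dz":3.3,"wx":0,"wy":0,"wz":0},{"dx":0,"dy":0,"dz":0,"wx":0,"wy":0,"wz":0}]'
python3 plan.py .6348 .0325 .0843 1
python3 - <<'E'
from station import sense,eyes;import cv2
print(sense()['ft_torque'])
a=[cv2.cvtColor(eyes.snapshot(n),cv2.COLOR_RGB2BGR) for n in("top","scene")]
c=[cv2.resize(a[0][80:230,70:220],(400,400)),cv2.resize(a[1][70:220,265:415],(400,400))]
cv2.imwrite("pics/g1.png",cv2.hconcat(c))
E
```

```text
t: 2.35
tcp_pos: [0.6311, 0.029, 0.0829]
tool_rot: [0.709, 0.705, -0.002, -0.003]
force: [-0.1, 0.3, -0.8]
finger_gap: 1.001
gripper_force: 0.0
err pos mm [3.66 3.52 1.35] rotvec deg [-0.43 -0.04 -0.36]
{"dx":0.35,"dy":0.36,"dz":-0.14,"wx":-0.43,"wy":-0.04,"wz":-0.36},
[ 0.00241005 -0.0280803   0.03978532]
```

View pics/g1.png

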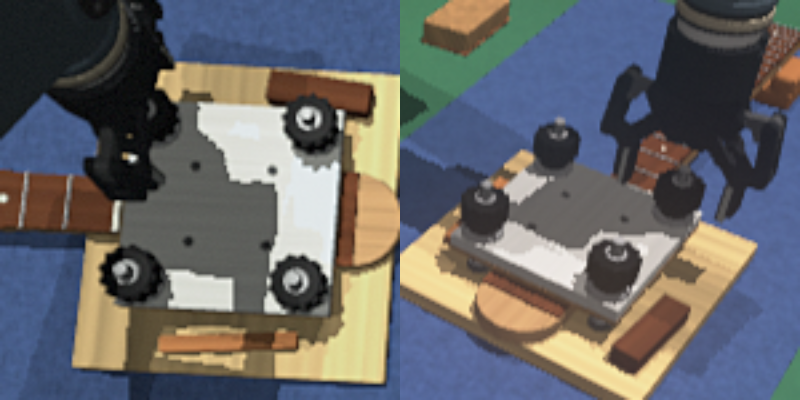

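Left crop (top): gripper over knob 1 around (150,120). Right crop (scene): knob 1 at (680,190) midway between the fingertips (625,170) and (735,212), so it's centred. I'll re-read once it has settled, then close.

```bash
python3 plan.py .6348 .0325 .0843 1
```

```text
err pos mm [ 0.79  3.61 -1.65] rotvec deg [-0.01  0.   -0.35]
{"dx":0.36,"dy":0.08,"dz":0.17,"wx":-0.01,"wy":0.00,"wz":-0.35},
```

```bash
python3 -m inch '[{"dx":0.35,"dy":0.08,"dz":0.1,"wx":0,"wy":0,"wz":-0.3},{"dx":0,"dy":0,"dz":0,"wx":0,"wy":0,"wz":0},{"dx":0,"dy":0,"dz":0,"wx":0,"wy":0,"wz":0}]'
python3 plan.py .6348 .0325 .0843 1; python3 -c "
from station import sense;print(sense()['ft_torque'])"
python3 -m inch '[{"dx":0,"dy":0,"dz":0,"wx":0,"wy":0,"wz":0},{"dx":0,"dy":0,"dz":0,"wx":0,"wy":0,"wz":0},{"dx":0,"dy":0,"dz":0,"wx":0,"wy":0,"wz":0},{"dx":0,"dy":0,"dz":0,"wx":0,"wy":0,"wz":0}]' 0 20
python3 plan.py .6348 .0325 .0843 1; python3 -c "
from station import sense;print(sense()['ft_torque'])"
```

```text
t: 2.82
tcp_pos: [0.6353, 0.0331, 0.0854]
tool_rot: [0.707, 0.707, 0.0, 0.001]
force: [-0.4, 0.1, -1.1]
finger_gap: 0.999
gripper_force: 0.0
err pos mm [-0.46 -0.64 -1.14] rotvec deg [0.08 0.01 0.03]
{"dx":-0.06,"dy":-0.05,"dz":0.11,"wx":0.08,"wy":0.01,"wz":0.03},
[-0.07015123 -0.01625981 -0.00325688]
t: 3.32
tcp_pos: [0.6359, 0.0331, 0.0851]
tool_rot: [0.707, 0.707, 0.001, 0.001]
force: [1.5, 0.3, 1.2]
finger_gap: 0.483
gripper_force: 22.2
err pos mm [-1.09 -0.56 -0.77] rotvec deg [0.13 0.   0.01]
{"dx":-0.06,"dy":-0.11,"dz":0.08,"wx":0.13,"wy":0.00,"wz":0.01},
[ 0.11253626 -0.29449565  0.01586554]
```

```bash
python3 -m inch '[{"dx":0,"dy":0,"dz":0.048,"wx":0,"wy":0,"wz":9.5},{"dx":0,"dy":0,"dz":0.048,"wx":0,"wy":0,"wz":9.5},{"dx":0,"dy":0,"dz":0.048,"wx":0,"wy":0,"wz":9.5},{"dx":0,"dy":0,"dz":0,"wx":0,"wy":0,"wz":0},{"dx":0,"dy":0,"dz":0,"wx":0,"wy":0,"wz":0}]'
python3 plan.py .6348 .0325 .0843 1; python3 -c "
from station import sense;print(sense()['ft_torque'],sense()['force'])"
```

```text
t: 3.95
tcp_pos: [0.6353, 0.0332, 0.0836]
tool_rot: [0.859, 0.512, 0.001, 0.0]
force: [0.7, 1.1, 4.9]
finger_gap: 0.481
gripper_force: 22.4
err pos mm [-0.48 -0.7   0.68] rotvec deg [  0.06  -0.03 -28.38]
{"dx":-0.08,"dy":-0.01,"dz":-0.07,"wx":0.06,"wy":-0.03,"wz":-28.38},
[ 0.19176099 -0.13168683 -0.05882995] [0.72656097 1.05416938 4.86065847]
```

```bash
python3 -m inch '[{"dx":0,"dy":0,"dz":0,"wx":0,"wy":0,"wz":0},{"dx":0,"dy":0,"dz":0,"wx":0,"wy":0,"wz":0},{"dx":0,"dy":0,"dz":-2.5,"wx":0,"wy":0,"wz":-9.5},{"dx":0,"dy":0,"dz":-2.5,"wx":0,"wy":0,"wz":-9.5},{"dx":0,"dy":0,"dz":0,"wx":0,"wy":0,"wz":-9.5},{"dx":-4.03,"dy":-4.24,"dz":0,"wx":0,"wy":0,"wz":0},{"dx":-4.03,"dy":-4.24,"dz":0,"wx":0,"wy":0,"wz":0},{"dx":-4.03,"dy":-4.24,"dz":0,"wx":0,"wy":0,"wz":0},{"dx":0,"dy":0,"dz":2.4,"wx":0,"wy":0,"wz":0},{"dx":0,"dy":0,"dz":2.4,"wx":0,"wy":0,"wz":0}]' 1 20
python3 -m inch '[{"dx":0,"dy":0,"dz":0,"wx":0,"wy":0,"wz":0},{"dx":0,"dy":0,"dz":0,"wx":0,"wy":0,"wz":0}]'
python3 plan.py .508 -.0876 .0843 1; python3 -c "
from station import sense;print(sense()['ft_torque'],sense()['force'])"
```

```text
t: 5.2
tcp_pos: [0.507, -0.0888, 0.0849]
tool_rot: [0.708, 0.707, -0.0, 0.0]
force: [0.9, -0.4, -0.9]
finger_gap: 0.996
gripper_force: 0.0
t: 5.45
tcp_pos: [0.5079, -0.0879, 0.0854]
tool_rot: [0.707, 0.707, -0.0, 0.0]
force: [-0.1, -0.1, 0.5]
finger_gap: 1.003
gripper_force: 0.0
err pos mm [ 0.13  0.28 -1.15] rotvec deg [0.   0.01 0.04]
{"dx":0.03,"dy":0.01,"dz":0.11,"wx":0.00,"wy":0.01,"wz":0.04},
[0.01474532 0.05908194 0.0253763 ] [-0.11755979 -0.05594152  0.4740463 ]
```

```bash
cat > tq.py <<'E'
from station import sense
from scipy.spatial.transform import Rotation as Ro
s=sense();x=Ro.from_quat(s['tool_rot']).as_matrix()[:,0]
import math
print("TQ %.3f fz %.2f ang %.2f grip %.1f gap %.3f z %.4f t %.2f"%(s['ft_torque'][2],s['force'][2],90-math.degrees(math.atan2(x[1],x[0])),s['gripper_force'],s['finger_gap'],s['tcp_pos'][2],s['t']))
E
python3 -m inch '[{"dx":0,"dy":0,"dz":0,"wx":0,"wy":0,"wz":0},{"dx":0,"dy":0,"dz":0,"wx":0,"wy":0,"wz":0},{"dx":0,"dy":0,"dz":0,"wx":0,"wy":0,"wz":0}]' 0 20 >/dev/null; python3 tq.py
python3 -m inch '[{"dx":0,"dy":0,"dz":0.048,"wx":0,"wy":0,"wz":9.5},{"dx":0,"dy":0,"dz":0.048,"wx":0,"wy":0,"wz":9.5}]' >/dev/null; python3 tq.py
python3 -m inch '[{"dx":0,"dy":0,"dz":0.048,"wx":0,"wy":0,"wz":9.5}]' >/dev/null; python3 tq.py
python3 -m inch '[{"dx":0,"dy":0,"dz":0,"wx":0,"wy":0,"wz":0}]' >/dev/null; python3 tq.py
python3 -m inch '[{"dx":0,"dy":0,"dz":0,"wx":0,"wy":0,"wz":0}]' ; python3 tq.py
```

```text
TQ -0.043 fz 4.04 ang -0.02 grip 21.8 gap 0.481 z 0.0860 t 5.83
TQ 0.132 fz 5.40 ang 19.26 grip 22.0 gap 0.483 z 0.0850 t 6.08
TQ 0.109 fz 6.14 ang 28.76 grip 22.0 gap 0.483 z 0.0845 t 6.20
TQ -0.142 fz 5.84 ang 28.56 grip 22.0 gap 0.480 z 0.0845 t 6.33
t: 6.45
tcp_pos: [0.5078, -0.0877, 0.0845]
tool_rot: [0.859, 0.511, 0.0, 0.0]
force: [-0.6, 1.2, 5.1]
finger_gap: 0.485
gripper_force: 22.0
TQ -0.105 fz 5.12 ang 28.52 grip 22.0 gap 0.485 z 0.0845 t 6.45
```

```bash
python3 -m inch '[{"dx":0,"dy":0,"dz":0,"wx":0,"wy":0,"wz":0},{"dx":0,"dy":0,"dz":0,"wx":0,"wy":0,"wz":0},{"dx":0,"dy":0,"dz":-2.5,"wx":0,"wy":0,"wz":-9.5},{"dx":0,"dy":0,"dz":-2.5,"wx":0,"wy":0,"wz":-9.5},{"dx":0,"dy":0,"dz":0,"wx":0,"wy":0,"wz":-9.5},{"dx":4.12,"dy":0.1,"dz":0,"wx":0,"wy":0,"wz":0},{"dx":4.12,"dy":0.1,"dz":0,"wx":0,"wy":0,"wz":0},{"dx":4.12,"dy":0.1,"dz":0,"wx":0,"wy":0,"wz":0},{"dx":0,"dy":0,"dz":2.44,"wx":0,"wy":0,"wz":0},{"dx":0,"dy":0,"dz":2.44,"wx":0,"wy":0,"wz":0}]' 1 20 >/dev/null
python3 -m inch '[{"dx":0,"dy":0,"dz":0,"wx":0,"wy":0,"wz":0},{"dx":0,"dy":0,"dz":0,"wx":0,"wy":0,"wz":0}]'
python3 plan.py .5111 .0359 .0847 1
python3 -m inch '[{"dx":0,"dy":0,"dz":0,"wx":0,"wy":0,"wz":0},{"dx":0,"dy":0,"dz":0,"wx":0,"wy":0,"wz":0},{"dx":0,"dy":0,"dz":0,"wx":0,"wy":0,"wz":0}]' 0 20 >/dev/null; python3 tq.py
python3 -m inch '[{"dx":0,"dy":0,"dz":0.048,"wx":0,"wy":0,"wz":9.5},{"dx":0,"dy":0,"dz":0.048,"wx":0,"wy":0,"wz":9.5}]' >/dev/null; python3 tq.py
python3 -m inch '[{"dx":0,"dy":0,"dz":0.048,"wx":0,"wy":0,"wz":9.5}]' >/dev/null; python3 tq.py
python3 -m inch '[{"dx":0,"dy":0,"dz":0,"wx":0,"wy":0,"wz":0}]' ; python3 tq.py
```

```text
t: 7.95
tcp_pos: [0.511, 0.0356, 0.0853]
tool_rot: [0.707, 0.707, 0.0, 0.0]
force: [0.5, -0.1, 0.0]
finger_gap: 1.003
gripper_force: 0.0
err pos mm [ 0.12  0.34 -0.58] rotvec deg [0.02 0.   0.  ]
{"dx":0.03,"dy":0.01,"dz":0.06,"wx":0.02,"wy":0.00,"wz":0.00},
TQ 0.013 fz 3.22 ang 0.01 grip 21.9 gap 0.482 z 0.0859 t 8.32
TQ 0.109 fz 6.10 ang 19.29 grip 22.1 gap 0.485 z 0.0849 t 8.57
TQ 0.159 fz 7.09 ang 28.79 grip 22.2 gap 0.491 z 0.0844 t 8.70
t: 8.82
tcp_pos: [0.511, 0.0358, 0.0845]
tool_rot: [0.86, 0.511, 0.0, 0.0]
force: [-0.9, 1.2, 6.0]
finger_gap: 0.48
gripper_force: 22.1
TQ -0.121 fz 5.95 ang 28.57 grip 22.1 gap 0.480 z 0.0845 t 8.82
```

```bash
python3 -m inch '[{"dx":0,"dy":0,"dz":0,"wx":0,"wy":0,"wz":0},{"dx":0,"dy":0,"dz":0,"wx":0,"wy":0,"wz":0},{"dx":0,"dy":0,"dz":-2.5,"wx":0,"wy":0,"wz":-9.5},{"dx":0,"dy":0,"dz":-2.5,"wx":0,"wy":0,"wz":-9.5},{"dx":0,"dy":0,"dz":0,"wx":0,"wy":0,"wz":-9.5},{"dx":-4.23,"dy":4.02,"dz":0,"wx":0,"wy":0,"wz":0},{"dx":-4.23,"dy":4.02,"dz":0,"wx":0,"wy":0,"wz":0},{"dx":-4.23,"dy":4.02,"dz":0,"wx":0,"wy":0,"wz":0},{"dx":0,"dy":0,"dz":2.44,"wx":0,"wy":0,"wz":0},{"dx":0,"dy":0,"dz":2.44,"wx":0,"wy":0,"wz":0}]' 1 20 >/dev/null
python3 -m inch '[{"dx":0,"dy":0,"dz":0,"wx":0,"wy":0,"wz":0},{"dx":0,"dy":0,"dz":0,"wx":0,"wy":0,"wz":0}]'
python3 plan.py .6317 -.0910 .0847 1
python3 -m inch '[{"dx":0,"dy":0,"dz":0,"wx":0,"wy":0,"wz":0},{"dx":0,"dy":0,"dz":0,"wx":0,"wy":0,"wz":0},{"dx":0,"dy":0,"dz":0,"wx":0,"wy":0,"wz":0}]' 0 20 >/dev/null; python3 tq.py
python3 -m inch '[{"dx":0,"dy":0,"dz":0.048,"wx":0,"wy":0,"wz":9.5},{"dx":0,"dy":0,"dz":0.048,"wx":0,"wy":0,"wz":9.5}]' >/dev/null; python3 tq.py
python3 -m inch '[{"dx":0,"dy":0,"dz":0.048,"wx":0,"wy":0,"wz":9.5}]' >/dev/null; python3 tq.py
python3 -m inch '[{"dx":0,"dy":0,"dz":0,"wx":0,"wy":0,"wz":0}]' ; python3 tq.py; python3 plan.py .6317 -.0910 .0847 1
```

```text
t: 10.32
tcp_pos: [0.6316, -0.0911, 0.0851]
tool_rot: [0.707, 0.707, 0.0, 0.0]
force: [0.4, 0.2, 0.2]
finger_gap: 0.998
gripper_force: 0.0
err pos mm [ 0.13  0.11 -0.42] rotvec deg [0.03 0.01 0.02]
{"dx":0.01,"dy":0.01,"dz":0.04,"wx":0.03,"wy":0.01,"wz":0.02},
TQ 0.008 fz 2.93 ang -0.01 grip 21.8 gap 0.489 z 0.0859 t 10.70
TQ 0.049 fz 4.12 ang 19.27 grip 22.0 gap 0.480 z 0.0849 t 10.95
TQ 0.087 fz 4.46 ang 28.78 grip 22.0 gap 0.483 z 0.0844 t 11.07
t: 11.2
tcp_pos: [0.6318, -0.091, 0.0844]
tool_rot: [0.86, 0.511, 0.001, 0.0]
force: [-0.7, 0.8, 5.4]
finger_gap: 0.488
gripper_force: 22.0
TQ -0.071 fz 5.44 ang 28.53 grip 22.0 gap 0.488 z 0.0844 t 11.20
err pos mm [-0.1  -0.04  0.25] rotvec deg [ 8.000e-02 -2.000e-02 -2.853e+01]
{"dx":-0.01,"dy":-0.01,"dz":-0.03,"wx":0.08,"wy":-0.02,"wz":-28.53},
```

```bash
python3 -m inch '[{"dx":0,"dy":0,"dz":0,"wx":0,"wy":0,"wz":0},{"dx":0,"dy":0,"dz":0,"wx":0,"wy":0,"wz":0},{"dx":0,"dy":0,"dz":-2.5,"wx":0,"wy":0,"wz":-9.5},{"dx":0,"dy":0,"dz":-2.5,"wx":0,"wy":0,"wz":-9.5},{"dx":0,"dy":0,"dz":0,"wx":0,"wy":0,"wz":-9.5},{"dx":4.12,"dy":0.1,"dz":0,"wx":0,"wy":0,"wz":0},{"dx":4.12,"dy":0.1,"dz":0,"wx":0,"wy":0,"wz":0},{"dx":4.12,"dy":0.1,"dz":0,"wx":0,"wy":0,"wz":0},{"dx":0,"dy":0,"dz":2.5,"wx":0,"wy":0,"wz":0},{"dx":0,"dy":0,"dz":2.5,"wx":0,"wy":0,"wz":0}]' 1 20 >/dev/null
python3 -m inch '[{"dx":0,"dy":0,"dz":0,"wx":0,"wy":0,"wz":0},{"dx":0,"dy":0,"dz":0,"wx":0,"wy":0,"wz":0}]'
python3 plan.py .6348 .0325 .0837 1
python3 -m inch '[{"dx":0,"dy":0,"dz":0,"wx":0,"wy":0,"wz":0},{"dx":0,"dy":0,"dz":0,"wx":0,"wy":0,"wz":0},{"dx":0,"dy":0,"dz":0,"wx":0,"wy":0,"wz":0}]' 0 20 >/dev/null; python3 tq.py
python3 -m inch '[{"dx":0,"dy":0,"dz":0.025,"wx":0,"wy":0,"wz":5}]' >/dev/null; python3 tq.py
python3 -m inch '[{"dx":0,"dy":0,"dz":0.025,"wx":0,"wy":0,"wz":5}]' >/dev/null; python3 tq.py
python3 -m inch '[{"dx":0,"dy":0,"dz":0.025,"wx":0,"wy":0,"wz":5}]' >/dev/null; python3 tq.py
python3 -m inch '[{"dx":0,"dy":0,"dz":0.025,"wx":0,"wy":0,"wz":5}]' >/dev/null; python3 tq.py
```

```text
t: 12.7
tcp_pos: [0.6347, 0.0322, 0.0837]
tool_rot: [0.707, 0.707, 0.0, 0.0]
force: [1.0, 0.6, 0.6]
finger_gap: 0.999
gripper_force: 0.0
err pos mm [ 0.08  0.26 -0.01] rotvec deg [0.04 0.01 0.  ]
{"dx":0.03,"dy":0.01,"dz":0.00,"wx":0.04,"wy":0.01,"wz":0.00},
TQ 0.040 fz 1.70 ang 0.00 grip 22.3 gap 0.484 z 0.0845 t 13.07
TQ 0.091 fz 3.48 ang 5.11 grip 22.4 gap 0.482 z 0.0843 t 13.20
TQ 0.141 fz 3.98 ang 10.13 grip 22.5 gap 0.485 z 0.0840 t 13.32
TQ 0.187 fz 3.71 ang 15.13 grip 22.5 gap 0.482 z 0.0838 t 13.45
TQ 0.085 fz 3.58 ang 20.12 grip 22.5 gap 0.483 z 0.0835 t 13.57
```

```bash
python3 -m inch '[{"dx":0,"dy":0,"dz":0.025,"wx":0,"wy":0,"wz":5}]' >/dev/null; python3 tq.py
python3 -m inch '[{"dx":0,"dy":0,"dz":0.025,"wx":0,"wy":0,"wz":5}]' >/dev/null; python3 tq.py
python3 -m inch '[{"dx":0,"dy":0,"dz":0.02,"wx":0,"wy":0,"wz":4}]' >/dev/null; python3 tq.py
```

```text
TQ 0.085 fz 4.59 ang 25.12 grip 22.5 gap 0.485 z 0.0833 t 13.70
TQ 0.132 fz 5.25 ang 30.12 grip 22.6 gap 0.484 z 0.0830 t 13.82
TQ 0.051 fz 5.07 ang 34.10 grip 22.6 gap 0.483 z 0.0828 t 13.95
```

```bash
python3 -m inch '[{"dx":0,"dy":0,"dz":0,"wx":0,"wy":0,"wz":0},{"dx":0,"dy":0,"dz":0,"wx":0,"wy":0,"wz":0},{"dx":0,"dy":0,"dz":-2.5,"wx":0,"wy":0,"wz":-10},{"dx":0,"dy":0,"dz":-2.5,"wx":0,"wy":0,"wz":-10},{"dx":0,"dy":0,"dz":0,"wx":0,"wy":0,"wz":-10},{"dx":0,"dy":0,"dz":0,"wx":0,"wy":0,"wz":-4},{"dx":-3.99,"dy":-4.23,"dz":0,"wx":0,"wy":0,"wz":0},{"dx":-3.99,"dy":-4.23,"dz":0,"wx":0,"wy":0,"wz":0},{"dx":-3.99,"dy":-4.23,"dz":0,"wx":0,"wy":0,"wz":0},{"dx":0,"dy":0,"dz":2.5,"wx":0,"wy":0,"wz":0}]' 1 20 >/dev/null
python3 -m inch '[{"dx":0,"dy":0,"dz":2.34,"wx":0,"wy":0,"wz":0},{"dx":0,"dy":0,"dz":0,"wx":0,"wy":0,"wz":0},{"dx":0,"dy":0,"dz":0,"wx":0,"wy":0,"wz":0}]' >/dev/null
python3 plan.py .508 -.0876 .0837 1
python3 -m inch '[{"dx":0,"dy":0,"dz":0,"wx":0,"wy":0,"wz":0},{"dx":0,"dy":0,"dz":0,"wx":0,"wy":0,"wz":0},{"dx":0,"dy":0,"dz":0,"wx":0,"wy":0,"wz":0}]' 0 20 >/dev/null; python3 tq.py
python3 -m inch '[{"dx":0,"dy":0,"dz":0.025,"wx":0,"wy":0,"wz":5}]' >/dev/null; python3 tq.py
python3 -m inch '[{"dx":0,"dy":0,"dz":0.025,"wx":0,"wy":0,"wz":5}]' >/dev/null; python3 tq.py
python3 -m inch '[{"dx":0,"dy":0,"dz":0.025,"wx":0,"wy":0,"wz":5}]' >/dev/null; python3 tq.py
python3 -m inch '[{"dx":0,"dy":0,"dz":0.025,"wx":0,"wy":0,"wz":5}]' >/dev/null; python3 tq.py
python3 -m inch '[{"dx":0,"dy":0,"dz":0.025,"wx":0,"wy":0,"wz":5}]' >/dev/null; python3 tq.py
```

```text
err pos mm [ 0.26 -0.32  0.21] rotvec deg [0.02 0.01 0.04]
{"dx":-0.03,"dy":0.03,"dz":-0.02,"wx":0.02,"wy":0.01,"wz":0.04},
TQ 0.045 fz 4.35 ang -0.01 grip 21.9 gap 0.485 z 0.0840 t 15.95
TQ 0.123 fz 4.81 ang 5.10 grip 21.9 gap 0.487 z 0.0838 t 16.07
TQ 0.052 fz 4.71 ang 10.13 grip 22.0 gap 0.483 z 0.0835 t 16.20
TQ 0.047 fz 5.59 ang 15.13 grip 22.0 gap 0.481 z 0.0833 t 16.32
TQ 0.066 fz 4.80 ang 20.12 grip 22.0 gap 0.484 z 0.0830 t 16.45
TQ 0.081 fz 6.51 ang 25.12 grip 22.0 gap 0.486 z 0.0828 t 16.57
```

```bash
python3 -m inch '[{"dx":0,"dy":0,"dz":0.025,"wx":0,"wy":0,"wz":5}]' >/dev/null; python3 tq.py
python3 -m inch '[{"dx":0,"dy":0,"dz":0.02,"wx":0,"wy":0,"wz":4}]' >/dev/null; python3 tq.py
python3 -m inch '[{"dx":0,"dy":0,"dz":0,"wx":0,"wy":0,"wz":0},{"dx":0,"dy":0,"dz":0,"wx":0,"wy":0,"wz":0},{"dx":0,"dy":0,"dz":-2.5,"wx":0,"wy":0,"wz":-10},{"dx":0,"dy":0,"dz":-2.5,"wx":0,"wy":0,"wz":-10},{"dx":0,"dy":0,"dz":0,"wx":0,"wy":0,"wz":-10},{"dx":0,"dy":0,"dz":0,"wx":0,"wy":0,"wz":-4},{"dx":4.11,"dy":0.11,"dz":0,"wx":0,"wy":0,"wz":0},{"dx":4.11,"dy":0.11,"dz":0,"wx":0,"wy":0,"wz":0},{"dx":4.11,"dy":0.11,"dz":0,"wx":0,"wy":0,"wz":0},{"dx":0,"dy":0,"dz":2.5,"wx":0,"wy":0,"wz":0}]' 1 20 >/dev/null
python3 -m inch '[{"dx":0,"dy":0,"dz":2.34,"wx":0,"wy":0,"wz":0},{"dx":0,"dy":0,"dz":0,"wx":0,"wy":0,"wz":0},{"dx":0,"dy":0,"dz":0,"wx":0,"wy":0,"wz":0}]' >/dev/null
python3 plan.py .5111 .0359 .0837 1
python3 -m inch '[{"dx":0,"dy":0,"dz":0,"wx":0,"wy":0,"wz":0},{"dx":0,"dy":0,"dz":0,"wx":0,"wy":0,"wz":0},{"dx":0,"dy":0,"dz":0,"wx":0,"wy":0,"wz":0}]' 0 20 >/dev/null; python3 tq.py
python3 -m inch '[{"dx":0,"dy":0,"dz":0.025,"wx":0,"wy":0,"wz":5}]' >/dev/null; python3 tq.py
python3 -m inch '[{"dx":0,"dy":0,"dz":0.025,"wx":0,"wy":0,"wz":5}]' >/dev/null; python3 tq.py
python3 -m inch '[{"dx":0,"dy":0,"dz":0.025,"wx":0,"wy":0,"wz":5}]' >/dev/null; python3 tq.py
python3 -m inch '[{"dx":0,"dy":0,"dz":0.025,"wx":0,"wy":0,"wz":5}]' >/dev/null; python3 tq.py
python3 -m inch '[{"dx":0,"dy":0,"dz":0.025,"wx":0,"wy":0,"wz":5}]' >/dev/null; python3 tq.py
```

```text
TQ 0.132 fz 6.03 ang 30.12 grip 22.0 gap 0.481 z 0.0825 t 16.70
TQ 0.093 fz 6.48 ang 34.09 grip 22.1 gap 0.485 z 0.0823 t 16.82
err pos mm [0.19 0.04 0.29] rotvec deg [0.02 0.   0.01]
{"dx":0.00,"dy":0.02,"dz":-0.03,"wx":0.02,"wy":0.00,"wz":0.01},
TQ -0.025 fz 3.33 ang 0.01 grip 21.9 gap 0.485 z 0.0840 t 18.82
TQ 0.028 fz 5.35 ang 5.11 grip 22.0 gap 0.482 z 0.0838 t 18.95
TQ 0.034 fz 4.29 ang 10.14 grip 22.0 gap 0.485 z 0.0835 t 19.07
TQ -0.009 fz 5.40 ang 15.14 grip 22.0 gap 0.487 z 0.0832 t 19.20
TQ 0.060 fz 4.90 ang 20.14 grip 22.1 gap 0.483 z 0.0830 t 19.32
TQ 0.031 fz 6.35 ang 25.14 grip 22.1 gap 0.481 z 0.0827 t 19.45
```

```bash
python3 -m inch '[{"dx":0,"dy":0,"dz":0.025,"wx":0,"wy":0,"wz":5}]' >/dev/null; python3 tq.py
python3 -m inch '[{"dx":0,"dy":0,"dz":0.02,"wx":0,"wy":0,"wz":4}]' >/dev/null; python3 tq.py
python3 -m inch '[{"dx":0,"dy":0,"dz":0,"wx":0,"wy":0,"wz":0},{"dx":0,"dy":0,"dz":0,"wx":0,"wy":0,"wz":0},{"dx":0,"dy":0,"dz":-2.5,"wx":0,"wy":0,"wz":-10},{"dx":0,"dy":0,"dz":-2.5,"wx":0,"wy":0,"wz":-10},{"dx":0,"dy":0,"dz":0,"wx":0,"wy":0,"wz":-10},{"dx":0,"dy":0,"dz":0,"wx":0,"wy":0,"wz":-4},{"dx":-4.23,"dy":4.03,"dz":0,"wx":0,"wy":0,"wz":0},{"dx":-4.23,"dy":4.03,"dz":0,"wx":0,"wy":0,"wz":0},{"dx":-4.23,"dy":4.03,"dz":0,"wx":0,"wy":0,"wz":0},{"dx":0,"dy":0,"dz":2.5,"wx":0,"wy":0,"wz":0}]' 1 20 >/dev/null
python3 -m inch '[{"dx":0,"dy":0,"dz":2.34,"wx":0,"wy":0,"wz":0},{"dx":0,"dy":0,"dz":0,"wx":0,"wy":0,"wz":0},{"dx":0,"dy":0,"dz":0,"wx":0,"wy":0,"wz":0}]' >/dev/null
python3 plan.py .6317 -.0910 .0837 1; python3 tq.py
python3 -m inch '[{"dx":0,"dy":0,"dz":0,"wx":0,"wy":0,"wz":0},{"dx":0,"dy":0,"dz":0,"wx":0,"wy":0,"wz":0},{"dx":0,"dy":0,"dz":0,"wx":0,"wy":0,"wz":0}]' 0 20 >/dev/null; python3 tq.py
python3 -m inch '[{"dx":0,"dy":0,"dz":0.025,"wx":0,"wy":0,"wz":5}]' >/dev/null; python3 tq.py
python3 -m inch '[{"dx":0,"dy":0,"dz":0.025,"wx":0,"wy":0,"wz":5}]' >/dev/null; python3 tq.py
python3 -m inch '[{"dx":0,"dy":0,"dz":0.025,"wx":0,"wy":0,"wz":5}]' >/dev/null; python3 tq.py
python3 -m inch '[{"dx":0,"dy":0,"dz":0.025,"wx":0,"wy":0,"wz":5}]' >/dev/null; python3 tq.py
python3 -m inch '[{"dx":0,"dy":0,"dz":0.025,"wx":0,"wy":0,"wz":5}]' >/dev/null; python3 tq.py
```

```text
TQ 0.032 fz 6.29 ang 30.14 grip 22.1 gap 0.484 z 0.0825 t 19.57
TQ 0.069 fz 5.92 ang 34.11 grip 22.1 gap 0.488 z 0.0823 t 19.70
err pos mm [-0.16 -0.16  0.3 ] rotvec deg [0.03 0.01 0.03]
{"dx":-0.02,"dy":-0.02,"dz":-0.03,"wx":0.03,"wy":0.01,"wz":0.03},
TQ -0.019 fz 0.74 ang -0.03 grip 0.0 gap 0.998 z 0.0834 t 21.32
TQ 0.032 fz 2.40 ang -0.02 grip 21.6 gap 0.486 z 0.0841 t 21.70
TQ 0.034 fz 3.26 ang 5.10 grip 21.7 gap 0.486 z 0.0838 t 21.82
TQ 0.081 fz 2.82 ang 10.13 grip 21.7 gap 0.482 z 0.0835 t 21.95
TQ 0.056 fz 4.10 ang 15.13 grip 21.7 gap 0.481 z 0.0833 t 22.07
TQ 0.056 fz 3.96 ang 20.13 grip 21.7 gap 0.485 z 0.0830 t 22.20
TQ 0.134 fz 4.45 ang 25.13 grip 21.8 gap 0.482 z 0.0828 t 22.32
```

```bash
python3 -m inch '[{"dx":0,"dy":0,"dz":0.025,"wx":0,"wy":0,"wz":5}]' >/dev/null; python3 tq.py
python3 -m inch '[{"dx":0,"dy":0,"dz":0.02,"wx":0,"wy":0,"wz":4}]' >/dev/null; python3 tq.py
python3 -m inch '[{"dx":0,"dy":0,"dz":0,"wx":0,"wy":0,"wz":0},{"dx":0,"dy":0,"dz":0,"wx":0,"wy":0,"wz":0},{"dx":0,"dy":0,"dz":-2.5,"wx":0,"wy":0,"wz":-10},{"dx":0,"dy":0,"dz":-2.5,"wx":0,"wy":0,"wz":-10},{"dx":0,"dy":0,"dz":0,"wx":0,"wy":0,"wz":-10},{"dx":0,"dy":0,"dz":0,"wx":0,"wy":0,"wz":-4},{"dx":4.12,"dy":0.1,"dz":0,"wx":0,"wy":0,"wz":0},{"dx":4.12,"dy":0.1,"dz":0,"wx":0,"wy":0,"wz":0},{"dx":4.12,"dy":0.1,"dz":0,"wx":0,"wy":0,"wz":0},{"dx":0,"dy":0,"dz":2.5,"wx":0,"wy":0,"wz":0}]' 1 20 >/dev/null
python3 -m inch '[{"dx":0,"dy":0,"dz":2.5,"wx":0,"wy":0,"wz":0},{"dx":0,"dy":0,"dz":0,"wx":0,"wy":0,"wz":0},{"dx":0,"dy":0,"dz":0,"wx":0,"wy":0,"wz":0}]' >/dev/null
python3 plan.py .6348 .0325 .0823 1; python3 tq.py
python3 -m inch '[{"dx":0,"dy":0,"dz":0,"wx":0,"wy":0,"wz":0},{"dx":0,"dy":0,"dz":0,"wx":0,"wy":0,"wz":0},{"dx":0,"dy":0,"dz":0,"wx":0,"wy":0,"wz":0}]' 0 20 >/dev/null; python3 tq.py
python3 -m inch '[{"dx":0,"dy":0,"dz":0.025,"wx":0,"wy":0,"wz":5}]' >/dev/null; python3 tq.py
python3 -m inch '[{"dx":0,"dy":0,"dz":0.025,"wx":0,"wy":0,"wz":5}]' >/dev/null; python3 tq.py
python3 -m inch '[{"dx":0,"dy":0,"dz":0.025,"wx":0,"wy":0,"wz":5}]' >/dev/null; python3 tq.py
```

```text
TQ 0.068 fz 5.47 ang 30.13 grip 21.8 gap 0.483 z 0.0825 t 22.45
TQ 0.150 fz 5.16 ang 34.10 grip 21.8 gap 0.485 z 0.0823 t 22.57
err pos mm [-0.24 -0.05  0.54] rotvec deg [0.05 0.   0.01]
{"dx":-0.01,"dy":-0.02,"dz":-0.05,"wx":0.05,"wy":0.00,"wz":0.01},
TQ 0.013 fz -0.55 ang -0.01 grip 0.0 gap 0.997 z 0.0818 t 24.20
TQ -0.021 fz 1.80 ang -0.00 grip 22.1 gap 0.484 z 0.0824 t 24.57
TQ 0.140 fz 3.43 ang 5.10 grip 22.2 gap 0.483 z 0.0822 t 24.70
TQ 0.117 fz 3.69 ang 10.13 grip 22.2 gap 0.486 z 0.0820 t 24.82
TQ 0.102 fz 3.25 ang 15.12 grip 22.2 gap 0.487 z 0.0817 t 24.95
```

```bash
python3 -m inch '[{"dx":0,"dy":0,"dz":0.025,"wx":0,"wy":0,"wz":5}]' >/dev/null; python3 tq.py
python3 -m inch '[{"dx":0,"dy":0,"dz":0.025,"wx":0,"wy":0,"wz":5}]' >/dev/null; python3 tq.py
python3 -m inch '[{"dx":0,"dy":0,"dz":0.025,"wx":0,"wy":0,"wz":5}]' >/dev/null; python3 tq.py
```

```text
TQ 0.136 fz 2.89 ang 20.12 grip 22.2 gap 0.481 z 0.0815 t 25.07
TQ 0.161 fz 5.31 ang 25.11 grip 22.3 gap 0.485 z 0.0812 t 25.20
TQ 0.179 fz 6.32 ang 30.11 grip 22.3 gap 0.487 z 0.0810 t 25.32
```

```bash
python3 -m inch '[{"dx":0,"dy":0,"dz":0,"wx":0,"wy":0,"wz":0},{"dx":0,"dy":0,"dz":0,"wx":0,"wy":0,"wz":0},{"dx":0,"dy":0,"dz":-2.5,"wx":0,"wy":0,"wz":-10},{"dx":0,"dy":0,"dz":-2.5,"wx":0,"wy":0,"wz":-10},{"dx":0,"dy":0,"dz":0,"wx":0,"wy":0,"wz":-10},{"dx":-4.0,"dy":-4.22,"dz":0,"wx":0,"wy":0,"wz":0},{"dx":-4.0,"dy":-4.22,"dz":0,"wx":0,"wy":0,"wz":0},{"dx":-4.0,"dy":-4.22,"dz":0,"wx":0,"wy":0,"wz":0},{"dx":0,"dy":0,"dz":2.5,"wx":0,"wy":0,"wz":0},{"dx":0,"dy":0,"dz":2.34,"wx":0,"wy":0,"wz":0}]' 1 20 >/dev/null
python3 -m inch '[{"dx":0,"dy":0,"dz":0,"wx":0,"wy":0,"wz":0},{"dx":0,"dy":0,"dz":0,"wx":0,"wy":0,"wz":0}]' >/dev/null
python3 plan.py .508 -.0876 .0823 1; python3 tq.py
python3 -m inch '[{"dx":0,"dy":0,"dz":0,"wx":0,"wy":0,"wz":0},{"dx":0,"dy":0,"dz":0,"wx":0,"wy":0,"wz":0},{"dx":0,"dy":0,"dz":0,"wx":0,"wy":0,"wz":0}]' 0 20 >/dev/null; python3 tq.py
python3 -m inch '[{"dx":0,"dy":0,"dz":0.025,"wx":0,"wy":0,"wz":5}]' >/dev/null; python3 tq.py
python3 -m inch '[{"dx":0,"dy":0,"dz":0.025,"wx":0,"wy":0,"wz":5}]' >/dev/null; python3 tq.py
python3 -m inch '[{"dx":0,"dy":0,"dz":0.025,"wx":0,"wy":0,"wz":5}]' >/dev/null; python3 tq.py
python3 -m inch '[{"dx":0,"dy":0,"dz":0.025,"wx":0,"wy":0,"wz":5}]' >/dev/null; python3 tq.py
```

```text
err pos mm [-0.38 -0.31  0.59] rotvec deg [0.03 0.01 0.04]
{"dx":-0.03,"dy":-0.04,"dz":-0.06,"wx":0.03,"wy":0.01,"wz":0.04},
TQ -0.029 fz 1.25 ang -0.04 grip 0.0 gap 1.000 z 0.0817 t 26.82
TQ 0.026 fz 3.09 ang -0.02 grip 22.2 gap 0.488 z 0.0821 t 27.20
TQ 0.120 fz 3.54 ang 5.09 grip 22.1 gap 0.489 z 0.0818 t 27.32
TQ 0.139 fz 4.25 ang 10.10 grip 22.2 gap 0.482 z 0.0816 t 27.45
TQ 0.228 fz 5.21 ang 15.09 grip 22.3 gap 0.480 z 0.0814 t 27.57
TQ 0.181 fz 6.79 ang 20.08 grip 22.3 gap 0.489 z 0.0812 t 27.70
```

```bash
python3 -m inch '[{"dx":0,"dy":0,"dz":0.025,"wx":0,"wy":0,"wz":5}]' >/dev/null; python3 tq.py
python3 -m inch '[{"dx":0,"dy":0,"dz":0,"wx":0,"wy":0,"wz":0},{"dx":0,"dy":0,"dz":0,"wx":0,"wy":0,"wz":0},{"dx":0,"dy":0,"dz":-2.5,"wx":0,"wy":0,"wz":-10},{"dx":0,"dy":0,"dz":-2.5,"wx":0,"wy":0,"wz":-10},{"dx":0,"dy":0,"dz":0,"wx":0,"wy":0,"wz":-5},{"dx":4.1,"dy":0.08,"dz":0,"wx":0,"wy":0,"wz":0},{"dx":4.1,"dy":0.08,"dz":0,"wx":0,"wy":0,"wz":0},{"dx":4.1,"dy":0.08,"dz":0,"wx":0,"wy":0,"wz":0},{"dx":0,"dy":0,"dz":2.5,"wx":0,"wy":0,"wz":0},{"dx":0,"dy":0,"dz":2.38,"wx":0,"wy":0,"wz":0}]' 1 20 >/dev/null
python3 -m inch '[{"dx":0,"dy":0,"dz":0,"wx":0,"wy":0,"wz":0},{"dx":0,"dy":0,"dz":0,"wx":0,"wy":0,"wz":0}]' >/dev/null
python3 plan.py .5111 .0359 .0823 1; python3 tq.py
python3 -m inch '[{"dx":0,"dy":0,"dz":0,"wx":0,"wy":0,"wz":0},{"dx":0,"dy":0,"dz":0,"wx":0,"wy":0,"wz":0},{"dx":0,"dy":0,"dz":0,"wx":0,"wy":0,"wz":0}]' 0 20 >/dev/null; python3 tq.py
python3 -m inch '[{"dx":0,"dy":0,"dz":0.025,"wx":0,"wy":0,"wz":5}]' >/dev/null; python3 tq.py
python3 -m inch '[{"dx":0,"dy":0,"dz":0.025,"wx":0,"wy":0,"wz":5}]' >/dev/null; python3 tq.py
python3 -m inch '[{"dx":0,"dy":0,"dz":0.025,"wx":0,"wy":0,"wz":5}]' >/dev/null; python3 tq.py
python3 -m inch '[{"dx":0,"dy":0,"dz":0.025,"wx":0,"wy":0,"wz":5}]' >/dev/null; python3 tq.py
python3 -m inch '[{"dx":0,"dy":0,"dz":0.025,"wx":0,"wy":0,"wz":5}]' >/dev/null; python3 tq.py
```

```text
TQ 0.294 fz 7.28 ang 25.06 grip 22.4 gap 0.488 z 0.0810 t 27.82
err pos mm [0.45 0.32 0.65] rotvec deg [0.02 0.   0.01]
{"dx":0.03,"dy":0.05,"dz":-0.06,"wx":0.02,"wy":0.00,"wz":0.01},
TQ 0.021 fz 0.30 ang -0.01 grip 0.0 gap 1.002 z 0.0817 t 29.32
TQ 0.018 fz 3.23 ang 0.00 grip 22.1 gap 0.485 z 0.0823 t 29.70
TQ 0.025 fz 4.23 ang 5.12 grip 22.2 gap 0.486 z 0.0821 t 29.82
TQ 0.097 fz 4.44 ang 10.14 grip 22.2 gap 0.485 z 0.0818 t 29.95
TQ 0.019 fz 6.00 ang 15.14 grip 22.3 gap 0.486 z 0.0816 t 30.07
TQ 0.092 fz 7.09 ang 20.13 grip 22.3 gap 0.484 z 0.0814 t 30.20
TQ 0.156 fz 7.26 ang 25.12 grip 22.4 gap 0.486 z 0.0812 t 30.32
```

```bash
python3 -m inch '[{"dx":0,"dy":0,"dz":0.025,"wx":0,"wy":0,"wz":5}]' >/dev/null; python3 tq.py
python3 -m inch '[{"dx":0,"dy":0,"dz":0.02,"wx":0,"wy":0,"wz":3}]' >/dev/null; python3 tq.py
```

```text
TQ 0.222 fz 7.18 ang 30.10 grip 22.4 gap 0.487 z 0.0810 t 30.45
TQ 0.208 fz 8.31 ang 33.04 grip 22.5 gap 0.482 z 0.0808 t 30.57
```

Next is knob 4.

```bash
python3 -m inch '[{"dx":0,"dy":0,"dz":0,"wx":0,"wy":0,"wz":0},{"dx":0,"dy":0,"dz":0,"wx":0,"wy":0,"wz":0},{"dx":0,"dy":0,"dz":-2.5,"wx":0,"wy":0,"wz":-10},{"dx":0,"dy":0,"dz":-2.5,"wx":0,"wy":0,"wz":-10},{"dx":0,"dy":0,"dz":0,"wx":0,"wy":0,"wz":-10},{"dx":0,"dy":0,"dz":0,"wx":0,"wy":0,"wz":-3},{"dx":-4.22,"dy":4.04,"dz":0,"wx":0,"wy":0,"wz":0},{"dx":-4.22,"dy":4.04,"dz":0,"wx":0,"wy":0,"wz":0},{"dx":-4.22,"dy":4.04,"dz":0,"wx":0,"wy":0,"wz":0},{"dx":0,"dy":0,"dz":2.5,"wx":0,"wy":0,"wz":0}]' 1 20 >/dev/null
python3 -m inch '[{"dx":0,"dy":0,"dz":2.36,"wx":0,"wy":0,"wz":0},{"dx":0,"dy":0,"dz":0,"wx":0,"wy":0,"wz":0},{"dx":0,"dy":0,"dz":0,"wx":0,"wy":0,"wz":0}]' >/dev/null
python3 plan.py .6317 -.0910 .0823 1; python3 tq.py
python3 -m inch '[{"dx":0,"dy":0,"dz":0,"wx":0,"wy":0,"wz":0},{"dx":0,"dy":0,"dz":0,"wx":0,"wy":0,"wz":0},{"dx":0,"dy":0,"dz":0,"wx":0,"wy":0,"wz":0}]' 0 20 >/dev/null; python3 tq.py
python3 -m inch '[{"dx":0,"dy":0,"dz":0.025,"wx":0,"wy":0,"wz":5}]' >/dev/null; python3 tq.py
python3 -m inch '[{"dx":0,"dy":0,"dz":0.025,"wx":0,"wy":0,"wz":5}]' >/dev/null; python3 tq.py
python3 -m inch '[{"dx":0,"dy":0,"dz":0.025,"wx":0,"wy":0,"wz":5}]' >/dev/null; python3 tq.py
python3 -m inch '[{"dx":0,"dy":0,"dz":0.025,"wx":0,"wy":0,"wz":5}]' >/dev/null; python3 tq.py
python3 -m inch '[{"dx":0,"dy":0,"dz":0.025,"wx":0,"wy":0,"wz":5}]' >/dev/null; python3 tq.py
```

```text
err pos mm [-0.16 -0.16  0.88] rotvec deg [0.03 0.01 0.03]
{"dx":-0.02,"dy":-0.02,"dz":-0.09,"wx":0.03,"wy":0.01,"wz":0.03},
TQ -0.015 fz 0.35 ang -0.03 grip 0.0 gap 1.002 z 0.0814 t 32.20
TQ -0.054 fz 1.90 ang -0.01 grip 21.6 gap 0.484 z 0.0821 t 32.58
TQ 0.089 fz 4.41 ang 5.11 grip 21.7 gap 0.482 z 0.0818 t 32.70
TQ 0.078 fz 3.97 ang 10.13 grip 21.7 gap 0.487 z 0.0816 t 32.83
TQ 0.080 fz 4.34 ang 15.12 grip 21.8 gap 0.486 z 0.0813 t 32.95
TQ 0.191 fz 4.58 ang 20.11 grip 21.8 gap 0.488 z 0.0812 t 33.08
TQ 0.190 fz 5.55 ang 25.09 grip 21.9 gap 0.484 z 0.0810 t 33.20
```

```bash
python3 -m inch '[{"dx":0,"dy":0,"dz":0.025,"wx":0,"wy":0,"wz":5}]' >/dev/null; python3 tq.py
python3 -m inch '[{"dx":0,"dy":0,"dz":0,"wx":0,"wy":0,"wz":0},{"dx":0,"dy":0,"dz":0,"wx":0,"wy":0,"wz":0},{"dx":0,"dy":0,"dz":-2.5,"wx":0,"wy":0,"wz":-10},{"dx":0,"dy":0,"dz":-2.5,"wx":0,"wy":0,"wz":-10},{"dx":0,"dy":0,"dz":0,"wx":0,"wy":0,"wz":-10},{"dx":4.12,"dy":0.1,"dz":0,"wx":0,"wy":0,"wz":0},{"dx":4.12,"dy":0.1,"dz":0,"wx":0,"wy":0,"wz":0},{"dx":4.12,"dy":0.1,"dz":0,"wx":0,"wy":0,"wz":0},{"dx":0,"dy":0,"dz":2.5,"wx":0,"wy":0,"wz":0},{"dx":0,"dy":0,"dz":2.5,"wx":0,"wy":0,"wz":0}]' 1 20 >/dev/null
python3 -m inch '[{"dx":0,"dy":0,"dz":0,"wx":0,"wy":0,"wz":0},{"dx":0,"dy":0,"dz":0,"wx":0,"wy":0,"wz":0}]' >/dev/null
python3 plan.py .6348 .0325 .081 1; python3 tq.py
python3 -m inch '[{"dx":0,"dy":0,"dz":0,"wx":0,"wy":0,"wz":0},{"dx":0,"dy":0,"dz":0,"wx":0,"wy":0,"wz":0},{"dx":0,"dy":0,"dz":0,"wx":0,"wy":0,"wz":0}]' 0 20 >/dev/null; python3 tq.py
python3 -m inch '[{"dx":0,"dy":0,"dz":0.01,"wx":0,"wy":0,"wz":2}]' >/dev/null; python3 tq.py
python3 -m inch '[{"dx":0,"dy":0,"dz":0.01,"wx":0,"wy":0,"wz":2}]' >/dev/null; python3 tq.py
python3 -m inch '[{"dx":0,"dy":0,"dz":0.01,"wx":0,"wy":0,"wz":2}]' >/dev/null; python3 tq.py
python3 -m inch '[{"dx":0,"dy":0,"dz":0.01,"wx":0,"wy":0,"wz":2}]' >/dev/null; python3 tq.py
```

```text
TQ 0.250 fz 6.96 ang 30.08 grip 21.9 gap 0.481 z 0.0808 t 33.33
err pos mm [-0.26 -0.05  1.01] rotvec deg [0.05 0.   0.01]
{"dx":-0.00,"dy":-0.03,"dz":-0.10,"wx":0.05,"wy":0.00,"wz":0.01},
TQ -0.011 fz 0.25 ang -0.01 grip 0.0 gap 1.001 z 0.0800 t 34.83
TQ -0.058 fz 2.38 ang -0.01 grip 22.3 gap 0.482 z 0.0807 t 35.20
TQ 0.227 fz 4.90 ang 2.05 grip 22.5 gap 0.486 z 0.0806 t 35.33
TQ 0.237 fz 5.58 ang 4.08 grip 22.6 gap 0.486 z 0.0805 t 35.45
TQ 0.302 fz 5.88 ang 6.08 grip 22.6 gap 0.488 z 0.0804 t 35.58
TQ 0.277 fz 6.66 ang 8.07 grip 22.7 gap 0.482 z 0.0803 t 35.70
```

```bash
python3 -m inch '[{"dx":0,"dy":0,"dz":0,"wx":0,"wy":0,"wz":0},{"dx":0,"dy":0,"dz":0,"wx":0,"wy":0,"wz":0},{"dx":0,"dy":0,"dz":-2.5,"wx":0,"wy":0,"wz":-8},{"dx":0,"dy":0,"dz":-2.5,"wx":0,"wy":0,"wz":0},{"dx":-4.0,"dy":-4.22,"dz":0,"wx":0,"wy":0,"wz":0},{"dx":-4.0,"dy":-4.22,"dz":0,"wx":0,"wy":0,"wz":0},{"dx":-4.0,"dy":-4.22,"dz":0,"wx":0,"wy":0,"wz":0},{"dx":0,"dy":0,"dz":2.5,"wx":0,"wy":0,"wz":0},{"dx":0,"dy":0,"dz":2.46,"wx":0,"wy":0,"wz":0}]' 1 20 >/dev/null
python3 -m inch '[{"dx":0.03,"dy":0,"dz":0,"wx":0,"wy":0,"wz":0},{"dx":0,"dy":0,"dz":0,"wx":0,"wy":0,"wz":0}]' >/dev/null
python3 plan.py .508 -.0876 .081 1; python3 tq.py
python3 -m inch '[{"dx":0,"dy":0,"dz":0,"wx":0,"wy":0,"wz":0},{"dx":0,"dy":0,"dz":0,"wx":0,"wy":0,"wz":0},{"dx":0,"dy":0,"dz":0,"wx":0,"wy":0,"wz":0}]' 0 20 >/dev/null; python3 tq.py
python3 -m inch '[{"dx":0,"dy":0,"dz":0.01,"wx":0,"wy":0,"wz":2}]' >/dev/null; python3 tq.py
python3 -m inch '[{"dx":0,"dy":0,"dz":0.01,"wx":0,"wy":0,"wz":2}]' >/dev/null; python3 tq.py
python3 -m inch '[{"dx":0,"dy":0,"dz":0.01,"wx":0,"wy":0,"wz":2}]' >/dev/null; python3 tq.py
```

```text
err pos mm [-0.14 -0.74  1.25] rotvec deg [-0.   -0.    0.02]
{"dx":-0.07,"dy":-0.01,"dz":-0.13,"wx":-0.00,"wy":-0.00,"wz":0.02},
TQ 0.032 fz -0.45 ang -0.02 grip 0.0 gap 1.002 z 0.0797 t 37.08
TQ -0.005 fz 3.22 ang -0.02 grip 21.5 gap 0.490 z 0.0802 t 37.45
TQ 0.260 fz 5.81 ang 2.03 grip 21.6 gap 0.482 z 0.0801 t 37.58
TQ 0.302 fz 6.84 ang 4.06 grip 21.7 gap 0.483 z 0.0800 t 37.70
TQ 0.330 fz 6.27 ang 6.05 grip 21.7 gap 0.482 z 0.0799 t 37.83
```

```bash
python3 -m inch '[{"dx":0,"dy":0,"dz":0,"wx":0,"wy":0,"wz":0},{"dx":0,"dy":0,"dz":0,"wx":0,"wy":0,"wz":0},{"dx":0,"dy":0,"dz":-2.5,"wx":0,"wy":0,"wz":-6},{"dx":0,"dy":0,"dz":-2.5,"wx":0,"wy":0,"wz":0},{"dx":4.09,"dy":0.1,"dz":0,"wx":0,"wy":0,"wz":0},{"dx":4.09,"dy":0.1,"dz":0,"wx":0,"wy":0,"wz":0},{"dx":4.09,"dy":0.1,"dz":0,"wx":0,"wy":0,"wz":0},{"dx":0,"dy":0,"dz":2.5,"wx":0,"wy":0,"wz":0},{"dx":0,"dy":0,"dz":2.46,"wx":0,"wy":0,"wz":0}]' 1 20 >/dev/null
python3 -m inch '[{"dx":0,"dy":0,"dz":0,"wx":0,"wy":0,"wz":0},{"dx":0,"dy":0,"dz":0,"wx":0,"wy":0,"wz":0}]' >/dev/null
python3 plan.py .5111 .0359 .081 1; python3 tq.py
python3 -m inch '[{"dx":0,"dy":0,"dz":0,"wx":0,"wy":0,"wz":0},{"dx":0,"dy":0,"dz":0,"wx":0,"wy":0,"wz":0},{"dx":0,"dy":0,"dz":0,"wx":0,"wy":0,"wz":0}]' 0 20 >/dev/null; python3 tq.py
python3 -m inch '[{"dx":0,"dy":0,"dz":0.01,"wx":0,"wy":0,"wz":2}]' >/dev/null; python3 tq.py
python3 -m inch '[{"dx":0,"dy":0,"dz":0.01,"wx":0,"wy":0,"wz":2}]' >/dev/null; python3 tq.py
python3 -m inch '[{"dx":0,"dy":0,"dz":0.01,"wx":0,"wy":0,"wz":2}]' >/dev/null; python3 tq.py
```

```text
err pos mm [-0.11  0.35  1.1 ] rotvec deg [ 0.01  0.   -0.01]
{"dx":0.03,"dy":-0.01,"dz":-0.11,"wx":0.01,"wy":0.00,"wz":-0.01},
TQ 0.023 fz 1.05 ang 0.01 grip 0.0 gap 1.004 z 0.0799 t 39.20
TQ 0.082 fz 3.67 ang -0.00 grip 21.4 gap 0.482 z 0.0805 t 39.58
TQ 0.248 fz 5.47 ang 2.03 grip 21.7 gap 0.486 z 0.0804 t 39.70
TQ 0.268 fz 6.52 ang 4.02 grip 21.7 gap 0.482 z 0.0803 t 39.83
TQ 0.331 fz 7.10 ang 6.01 grip 21.7 gap 0.483 z 0.0802 t 39.95
```

```bash
python3 -m inch '[{"dx":0,"dy":0,"dz":0,"wx":0,"wy":0,"wz":0},{"dx":0,"dy":0,"dz":0,"wx":0,"wy":0,"wz":0},{"dx":0,"dy":0,"dz":-2.5,"wx":0,"wy":0,"wz":-6},{"dx":0,"dy":0,"dz":-2.5,"wx":0,"wy":0,"wz":0},{"dx":-4.22,"dy":4.02,"dz":0,"wx":0,"wy":0,"wz":0},{"dx":-4.22,"dy":4.02,"dz":0,"wx":0,"wy":0,"wz":0},{"dx":-4.22,"dy":4.02,"dz":0,"wx":0,"wy":0,"wz":0},{"dx":0,"dy":0,"dz":2.5,"wx":0,"wy":0,"wz":0},{"dx":0,"dy":0,"dz":2.46,"wx":0,"wy":0,"wz":0}]' 1 20 >/dev/null
python3 -m inch '[{"dx":0,"dy":0,"dz":0,"wx":0,"wy":0,"wz":0},{"dx":0,"dy":0,"dz":0,"wx":0,"wy":0,"wz":0}]' >/dev/null
python3 plan.py .6317 -.0910 .081 1; python3 tq.py
python3 -m inch '[{"dx":0,"dy":0,"dz":0,"wx":0,"wy":0,"wz":0},{"dx":0,"dy":0,"dz":0,"wx":0,"wy":0,"wz":0},{"dx":0,"dy":0,"dz":0,"wx":0,"wy":0,"wz":0}]' 0 20 >/dev/null; python3 tq.py
python3 -m inch '[{"dx":0,"dy":0,"dz":0.01,"wx":0,"wy":0,"wz":2}]' >/dev/null; python3 tq.py
python3 -m inch '[{"dx":0,"dy":0,"dz":0.01,"wx":0,"wy":0,"wz":2}]' >/dev/null; python3 tq.py
```

```text
err pos mm [-0.07 -0.21  0.93] rotvec deg [0.02 0.01 0.02]
{"dx":-0.02,"dy":-0.01,"dz":-0.09,"wx":0.02,"wy":0.01,"wz":0.02},
TQ 0.000 fz 1.08 ang -0.02 grip 0.0 gap 1.000 z 0.0801 t 41.33
TQ 0.075 fz 2.98 ang -0.02 grip 21.9 gap 0.487 z 0.0808 t 41.70
TQ 0.212 fz 5.08 ang 2.04 grip 22.1 gap 0.485 z 0.0807 t 41.83
TQ 0.302 fz 6.65 ang 4.07 grip 22.2 gap 0.484 z 0.0806 t 41.95
```

```bash
python3 -m inch '[{"dx":0,"dy":0,"dz":0,"wx":0,"wy":0,"wz":0},{"dx":0,"dy":0,"dz":0,"wx":0,"wy":0,"wz":0},{"dx":0,"dy":0,"dz":-2.5,"wx":0,"wy":0,"wz":-4},{"dx":0,"dy":0,"dz":-2.5,"wx":0,"wy":0,"wz":0},{"dx":4.12,"dy":0.1,"dz":0,"wx":0,"wy":0,"wz":0},{"dx":4.12,"dy":0.1,"dz":0,"wx":0,"wy":0,"wz":0},{"dx":4.12,"dy":0.1,"dz":0,"wx":0,"wy":0,"wz":0},{"dx":0,"dy":0,"dz":2.5,"wx":0,"wy":0,"wz":0},{"dx":0,"dy":0,"dz":2.46,"wx":0,"wy":0,"wz":0}]' 1 20 >/dev/null
python3 -m inch '[{"dx":0,"dy":0,"dz":0,"wx":0,"wy":0,"wz":0},{"dx":0,"dy":0,"dz":0,"wx":0,"wy":0,"wz":0}]' >/dev/null
python3 plan.py .6348 .0325 .081 1; python3 tq.py
python3 -m inch '[{"dx":0,"dy":0,"dz":0,"wx":0,"wy":0,"wz":0},{"dx":0,"dy":0,"dz":0,"wx":0,"wy":0,"wz":0},{"dx":0,"dy":0,"dz":0,"wx":0,"wy":0,"wz":0}]' 0 20 >/dev/null; python3 tq.py
python3 -m inch '[{"dx":0,"dy":0,"dz":0.005,"wx":0,"wy":0,"wz":1}]' >/dev/null; python3 tq.py
python3 -m inch '[{"dx":0,"dy":0,"dz":0.005,"wx":0,"wy":0,"wz":1}]' >/dev/null; python3 tq.py
python3 -m inch '[{"dx":0,"dy":0,"dz":0.005,"wx":0,"wy":0,"wz":1}]' >/dev/null; python3 tq.py
```

```text
err pos mm [-0.07 -0.04  0.75] rotvec deg [ 0.02  0.   -0.01]
{"dx":-0.00,"dy":-0.01,"dz":-0.07,"wx":0.02,"wy":0.00,"wz":-0.01},
TQ -0.063 fz 0.64 ang 0.01 grip 0.0 gap 1.000 z 0.0803 t 43.33
TQ 0.019 fz 2.49 ang -0.00 grip 22.5 gap 0.482 z 0.0811 t 43.70
TQ 0.265 fz 3.91 ang 0.99 grip 22.7 gap 0.482 z 0.0810 t 43.83
TQ 0.295 fz 5.63 ang 2.00 grip 22.8 gap 0.479 z 0.0809 t 43.95
TQ 0.281 fz 5.83 ang 3.00 grip 22.8 gap 0.486 z 0.0809 t 44.08
```

```bash
python3 -m inch '[{"dx":0,"dy":0,"dz":0,"wx":0,"wy":0,"wz":0},{"dx":0,"dy":0,"dz":0,"wx":0,"wy":0,"wz":0},{"dx":0,"dy":0,"dz":-2.5,"wx":0,"wy":0,"wz":0},{"dx":0,"dy":0,"dz":-4,"wx":0,"wy":0,"wz":0},{"dx":0,"dy":0,"dz":-4,"wx":0,"wy":0,"wz":0},{"dx":0,"dy":-5,"dz":-4,"wx":0,"wy":0,"wz":0},{"dx":0,"dy":-5,"dz":0,"wx":0,"wy":0,"wz":0},{"dx":0,"dy":0,"dz":0,"wx":0,"wy":0,"wz":0},{"dx":0,"dy":0,"dz":0,"wx":0,"wy":0,"wz":0}]' 1 20
python3 -c "
from station import eyes;import cv2
a=cv2.cvtColor(eyes.snapshot('scene'),cv2.COLOR_RGB2BGR)
cv2.imwrite('pics/end.png',cv2.resize(a[90:230,240:420],(720,560)))"
```

```text
t: 45.2
tcp_pos: [0.5363, 0.0378, 0.2238]
tool_rot: [0.725, 0.688, 0.0, 0.0]
force: [0.9, -0.6, 0.4]
finger_gap: 0.999
gripper_force: 0.0
```

View pics/end.png

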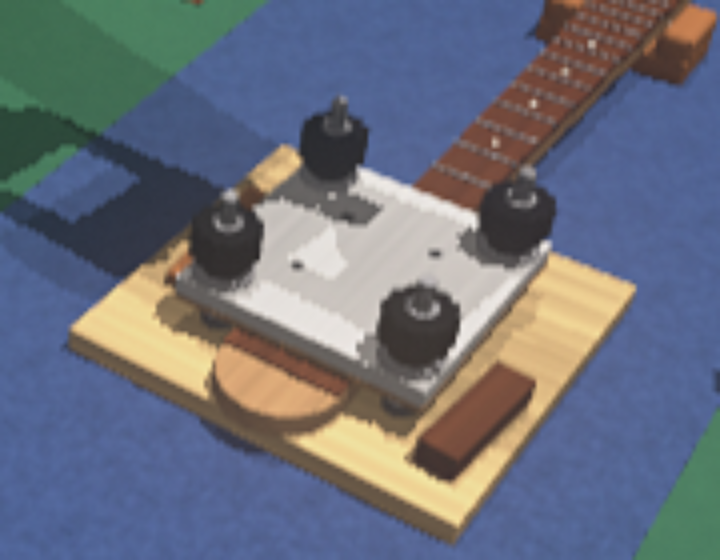

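The caul looks level, with the four knobs seated at (334,145), (517,215), (418,325) and (226,240). The offcut at (475,420) hasn't moved and the gripper is clear. Signing off.

```bash
python3 -c "
from station import workorder;print(workorder.sign_off())"
```

```text
the job is handed in; nothing more can be done
None
```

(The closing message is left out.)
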